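Swap the mixed-up preserve jars back to their own display trays

TASK

The three loose preserve jars are standing in each other's display trays: move each one into the tray whose fixed display jar has the same shape, so that it stands upright on the pocket floor, in the middle of the pocket. Each pocket holds only one jar; the tray without a display jar is a free spot to use on the way and is left empty again. Set the jars down gently, do not drop or tip any, and leave the label roll, the carton and the steel tin where they are.

Things in the scene. Friction and masses are not known exactly. Their poses are not given: they have to be found in the camera images.
- jar_tall: Loose closed preserve jar, tall and slim: dark red-brown round body 44 mm diameter, 74 mm high, paper label band, steel lid 40 mm diameter on top, 90 mm overall. About 0.2 kg. Origin: centre of its underside; z up. Starts in the pocket of the tray with the square display jar.
- jar_square: Loose closed preserve jar, square: dark red-brown body 52 x 52 mm (sides along its x and y axes), 56 mm high, paper label, square steel lid 46 x 46 mm on top, 72 mm overall. About 0.26 kg. Origin: centre of its underside; z up. Starts in the pocket of the tray with the squat display jar.
- jar_squat: Loose closed preserve jar, squat and wide: dark red-brown round body 64 mm diameter, 40 mm high, paper label band, steel lid 58 mm diameter on top, 52 mm overall. About 0.25 kg. Origin: centre of its underside; z up. Starts in the pocket of the tray with the tall display jar.
- tray_tall: Fixed light wooden tray 180 x 100 mm. Origin: underside, below the middle of its pocket. Pocket 90 x 90 mm (x, y -45 to 45), floor 4 mm and rim top 10 mm above origin, room for one jar. Dark step at x -130 to -50, 19 mm high, with a fixed display jar at x -92, top 109 mm up, same kind as the loose tall jar. At the start a loose jar of another kind stands about mid-pocket.
- tray_square: Fixed light wooden tray 180 x 100 mm. Origin: underside, below the middle of its pocket. Pocket 90 x 90 mm (x, y -45 to 45), floor 4 mm and rim top 10 mm above origin, room for one jar. Dark step at x -130 to -50, 19 mm high, with a fixed display jar at x -92, top 91 mm up, same kind as the loose square jar. At the start a loose jar of another kind stands about mid-pocket.
- tray_squat: Fixed light wooden tray 180 x 100 mm. Origin: underside, below the middle of its pocket. Pocket 90 x 90 mm (x, y -45 to 45), floor 4 mm and rim top 10 mm above origin, room for one jar. Dark step at x -130 to -50, 19 mm high, with a fixed display jar at x -92, top 71 mm up, same kind as the loose squat jar. At the start a loose jar of another kind stands about mid-pocket.
- tray_empty: Fixed light wooden tray 180 x 100 mm. Origin: underside, below the middle of its pocket. Pocket 90 x 90 mm (x, y -45 to 45), floor 4 mm and rim top 10 mm above origin, room for one jar. Dark step at x -130 to -50, 19 mm high, bare: no display jar. Pocket empty at the start: the free spot.
- label_roll: Bystander: loose roll of paper labels lying flat, 84 mm diameter, 30 mm high, 38 mm hole. Origin: centre of its underside.
- carton: Bystander: loose cardboard carton 90 x 70 mm, 60 mm high. Origin: centre of its underside.
- steel_tin: Bystander: steel tin, a disc of 72 mm diameter, 36 mm high. Origin: centre of its underside.

How it is judged:
At the end, for the whole second after the job is handed in: Each of the tall, square and squat jars stands upright (within 0.08 rad) on the pocket floor of the tray with its own kind of display jar, its centre within 15 mm of the pocket's middle, released and at rest (horizontal distance between jar_tall and tray_tall below 0.015 m and z of jar_tall in the frame of tray_tall between 0 and 0.008 m and angle between each of jar_tall, jar_square, jar_squat's own z axis and vertical below 0.08 rad and linear speed of each of jar_tall, jar_square, jar_squat below 0.02 m/s and angular speed of each of jar_tall, jar_square, jar_squat below 0.2 rad/s and horizontal distance between jar_square and tray_square below 0.015 m and z of jar_square in the frame of tray_square between 0 and 0.008 m and horizontal distance between jar_squat and tray_squat below 0.015 m and z of jar_squat in the frame of tray_squat between 0 and 0.008 m); the robot touches nothing.
It fails at once if a jar is tipped over (angle between any of jar_tall, jar_square, jar_squat's own z axis and vertical above 0.7 rad).
It fails at once if a jar is dropped (falls freely from more than about 2 cm) ((linear speed of jar_tall above 0.65 m/s and contact force between jar_tall and the fingers below 0.01 N) or (linear speed of jar_square above 0.65 m/s and contact force between jar_square and the fingers below 0.01 N) or (linear speed of jar_squat above 0.65 m/s and contact force between jar_squat and the fingers below 0.01 N)).
It fails at once if the label roll, carton or steel tin is moved more than 3 cm (distance of any of label_roll, carton, steel_tin from where it was at the start of the episode above 0.03 m).
It also fails if it takes over 128 s, if anything falls off the work surface, if the arm or the gripper's body presses on something with over 40 N, if the wrist force passes 120 N, or if a joint passes its speed limit or range.

ROBOT

A 7-joint arm with a two-finger parallel gripper is mounted at the origin on the work surface. World frame = base frame: x ahead of the robot, y to its left, z up, the work surface at z = 0. Lengths are in m, angles in rad, forces in N, time in s.
With the tool pointing down it reaches from about 0.4 to 0.925 m from the base axis. Payload 5.6 kg.
Tool frame: the origin (TCP) lies on the centre line of the jaws, within the pads' length; the fingertips stand 25 mm ahead of it and the grasp point (between the pads) lies 6 mm ahead of it; z points along the fingers, y is the line along which they close (so a half turn about z gives the same grasp; the last joint's range is limited). The gripper opens to 85 mm and grips with 20 to 120 N. Pads are 22 mm wide; open, the fingers measure 114 mm over their backs; the gripper's body (76 mm by 85 mm) begins 54 mm behind the grasp point. The pads swing forward as they close: fully open they stand 13 mm farther back than shut.
Start: joints at [-1.329, 0.468, -0.012, 1.603, 0.006, 1.071, -0.056], TCP at [0.183, 0.624, 0.256] pointing down, gripper open.
Joint ranges: [-2.53, 2.53], [-0.31, 2.02], [-1.57, 1.55], [0.28, 2.44], [-1.29, 4.43], [0.15, 1.84], [-2.92, 2.92]. Speed limits (rad/s): [2.57, 2.57, 3.14, 3.14, 3.14, 3.14, 3.14].

INTERFACE

Orientations are given as a unit quaternion [w, x, y, z].
In Python, from cell import bot gives the robot as it stands.
- The arm moves only by the shell command python3 -m handwheel 'ROWS'. ROWS is JSON, a list of rows, each a list of 7 numbers: the opening, from 0 (shut) to 1 (fully open), then the shift along the world's x, y, z as a fraction of full scale, then the turn, a rotation vector about the world's x, y, z as a fraction of full scale. A call has 1 to 8 rows; each row is the pose to reach, as a shift and turn from the pose commanded when the call began; what a row does not reach only later rows make up. Full scale, the value 1, is 20 cm for a shift and 120 degrees for a turn. A row lasts 1/8 s, in which the tool goes at most 62.5 mm and 10.7 degrees, less where a joint would pass 70% of its speed; a pose out of reach is approached as far as the arm can. A call with a number of a shift or a turn outside -1 to 1 is refused whole. A call with a gripper value outside its range is refused whole. The fingers move at their own pace and stop on an object; the grip force is fixed at half the most. Time passes only in rows, so rows that repeat a pose let the fingers close. It gives the time, the measured TCP pose, the force, the opening and the grip force at its end, in the units of the state.
- bot.sense(): the state, without advancing time (a new reading comes with each control period).
- bot.camera(name): name is "scene" or "top" or "wrist"; returns a dict with "color" (384x512x3 uint8, blue, green, red), "z_map" (384x512 float32, m along the optical axis (not along the pixel's ray), 0 where there is no reading), "fov_y" (degrees; the focal length in pixels is half the picture's height over the tangent of half this angle, whatever the lens; pixels are square), "cx", "cy" (the principal point, pixels), "xyz" and "rotation" of the camera in the world; the wrist camera has in their place "hand_eye" (4x4, takes a point from camera to tool coordinates, whose origin is the TCP and whose axes are the flange's). Camera axes: x right, y down, z forward; pixel columns grow to the right and rows downward; lengths in m; the calibration is good to about 2 mm. A picture is of the moment at which its call begins: read the wrist's pose just before it.
- bot.finish_job(): hands the job in; it is judged then, once.
Trained networks look in a picture, given as the dict that the camera call returned (one of the last four; its "shot" number tells which), for a name from the list of things; names that differ only in an ending like _2 or _b are one class to them, and where a whole thing is asked for, a point or a joint stands for the part that bears it (a point fixed in the world has none). Each returns a list of dicts, best first, with "score" (0 to 1); they miss things now and then, are a little off and sometimes report something else, mostly with a low value. They report only what shows in the picture. A call takes as long as a camera call.
- bot.find_in(picture, target): "extent" ([centre column, centre row, width, height] in pixels, round what is visible of it).
- bot.tip_of(picture, target): "at" ([column, row] in pixels: a listed point, or the origin of a listed thing).
The state is a dict: "t": time; "joints": joint angles; "joint_vel": joint speeds; "joint_torque": joint torques, N m; "position": TCP position; "eef_rot": TCP orientation; "ft_force": force on the tool from outside, world axes, zero at the start; "ft_torque": the same for the moment, N m; "grip_width": finger opening in m; "gripper_force": force on a finger pad.
Only numpy, scipy, OpenCV 4.12 (cv2) and the standard library are available. Lean on these libraries where they do the work, as an engineer would, in place of code of your own. Each camera call takes 0.05 s, during which the arm holds its last target. There are 200 camera calls.

## Working session

There is one attempt and no reset: what is moved stays moved. The work goes in short steps, Python scripts to look and compute and a shell command to move; the robot and the scene stay as the last step left them, time stands still between calls to the robot, and variables do not carry over. Pictures are saved under pics/ and viewed, at most 14 in all, crops included, and the job is handed in when it is done.

```bash
ls; mkdir -p pics; cat > h.py <<'E'
import numpy as np, cv2
from cell import bot
from scipy.spatial.transform import Rotation as R
def cam(name):
    s=bot.sense(); p=bot.camera(name)
    if name=="wrist":
        T=np.eye(4); q=s["eef_rot"]; T[:3,:3]=R.from_quat([q[1],q[2],q[3],q[0]]).as_matrix(); T[:3,3]=s["position"]
        T=T@np.array(p["hand_eye"])
    else:
        T=np.eye(4); r=np.array(p["rotation"]); T[:3,:3]=r if r.shape==(3,3) else R.from_quat(np.roll(r,-1)).as_matrix(); T[:3,3]=p["xyz"]
    p["T"]=T; p["f"]=p["color"].shape[0]/2/np.tan(np.radians(p["fov_y"])/2)
    return p
def cloud(p):
    z=p["z_map"]; v,u=np.mgrid[:z.shape[0],:z.shape[1]]
    P=np.stack([(u-p["cx"])/p["f"]*z,(v-p["cy"])/p["f"]*z,z],-1)
    W=P@p["T"][:3,:3].T+p["T"][:3,3]; W[z==0]=np.nan
    return W
def ray(p,uv,z):
    d=p["T"][:3,:3]@np.array([(uv[0]-p["cx"])/p["f"],(uv[1]-p["cy"])/p["f"],1]); o=p["T"][:3,3]
    return o+d*(z-o[2])/d[2]
E
cat > a.py <<'E'
from h import *
names="jar_tall jar_square jar_squat tray_tall tray_square tray_squat tray_empty label_roll carton steel_tin".split()
s=bot.sense(); print(s["t"],s["position"],s["eef_rot"],s["grip_width"])
for c in ["top","scene"]:
    p=cam(c); W=cloud(p); cv2.imwrite(f"pics/{c}0.png",p["color"]); print(c,p["T"].round(3).tolist(),p["f"])
    np.save(f"{c}.npy",W)
    for n in names:
        for d in bot.find_in(p,n)[:3]:
            e=d["extent"]; w=W[int(e[1]),int(e[0])]
            print(n,round(d["score"],2),np.round(e).astype(int),w.round(3))
E
python3 a.py
```

```text
pics
0.0 [0.18255833 0.62329179 0.25535351] [-5.54122001e-05  1.41978947e-01  9.89869289e-01 -8.75551139e-04] 0.08573861744811417
top [[0.015, -0.983, 0.184, 0.456], [-1.0, -0.01, 0.025, -0.005], [-0.023, -0.185, -0.983, 1.053], [0.0, 0.0, 0.0, 1.0]] 348.9189000119615
jar_tall 0.6 [387 238  28  15] [ 0.507 -0.346  0.091]
jar_square 0.93 [214 223  26  21] [0.543 0.128 0.074]
jar_squat 0.84 [297 218  21  21] [ 0.562 -0.104  0.054]
tray_tall 0.92 [298 234  46  71] [ 0.517 -0.115  0.007]
tray_square 0.64 [390 250  50  66] [ 0.474 -0.385  0.002]
tray_squat 0.79 [212 236  42  64] [0.51  0.141 0.006]
tray_squat 0.33 [388 237  29  20] [ 0.507 -0.347  0.097]
tray_empty 0.55 [129 258  48  68] [0.442 0.386 0.006]
label_roll 0.72 [266 153  29  26] [ 0.771 -0.018 -0.   ]
label_roll 0.26 [214 236  38  65] [0.507 0.136 0.003]
carton 0.86 [370 180  30  36] [ 0.674 -0.315  0.058]
steel_tin 0.66 [162 176  28  28] [0.687 0.299 0.032]
scene [[-0.753, 0.537, -0.381, 1.124], [0.658, 0.601, -0.453, 0.582], [-0.014, -0.592, -0.806, 1.066], [0.0, 0.0, 0.0, 1.0]] 449.0518336203916
jar_tall 0.63 [214  94  15  28] [ 0.518 -0.343  0.081]
jar_square 0.62 [313 196  24  30] [0.56  0.149 0.072]
jar_square 0.3 [318 274  33  33] [0.702 0.307 0.034]
jar_squat 0.56 [254 156  22  27] [ 0.575 -0.082  0.043]
jar_squat 0.39 [324 196  67  59] [0.532 0.165 0.059]
tray_tall 0.71 [262 146  62  66] [ 0.539 -0.087  0.057]
tray_square 0.93 [220  94  50  53] [ 0.467 -0.379  0.022]
tray_squat 0.66 [322 196  69  61] [0.538 0.162 0.061]
tray_empty 0.68 [406 240  77  59] [0.439 0.388 0.001]
label_roll 0.43 [318 273  28  37] [0.698 0.307 0.033]
carton 0.79 [179 133  41  36] [ 0.692 -0.293  0.058]
steel_tin 0.87 [318 274  33  35] [0.702 0.306 0.036]
```

```bash
python3 - <<'E'
import cv2
for c,(x0,y0,x1,y1) in {"top":(90,120,450,310),"scene":(140,30,470,330)}.items():
    i=cv2.imread(f"pics/{c}0.png")[y0:y1,x0:x1]; s=2.2 if c=="top" else 1.9
    cv2.imwrite(f"pics/{c}0c.png",cv2.resize(i,None,fx=s,fy=s,interpolation=cv2.INTER_CUBIC))
E
```

```text
(no output)
```

View pics/top0c.png

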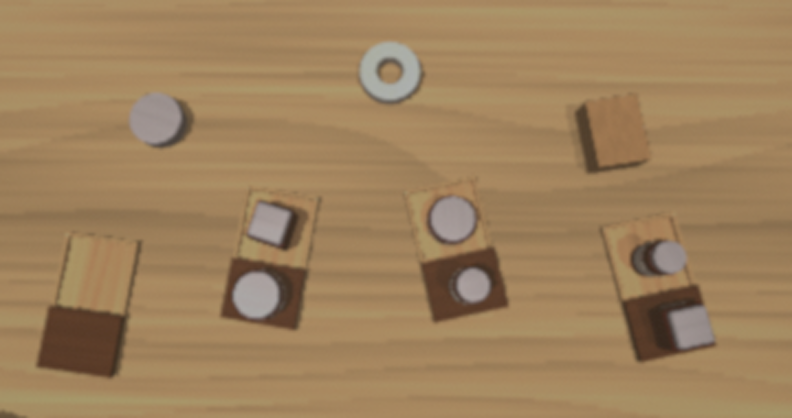

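View pics/scene0c.png

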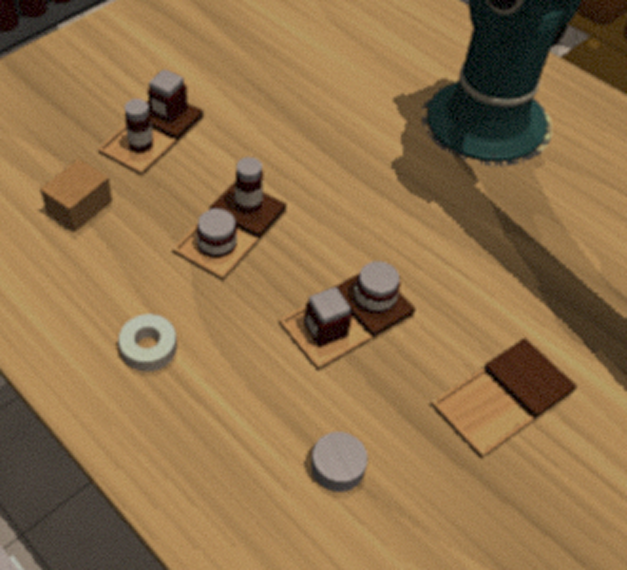

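The top crop shows the trays left to right: empty (95,305), squat-display with the square jar (272,222), tall-display with the squat jar (452,218), and square-display with the tall jar (668,256). The roll, tin and carton stand farther out. This matches the text, and the scene crop agrees.

```bash
cat > b.py <<'E'
from h import *
T={"empty":(.44,.386),"squat":(.51,.14),"tall":(.517,-.11),"square":(.48,-.38)}
for c in ["top","scene"]:
    W=np.load(f"{c}.npy"); img=cv2.imread(f"pics/{c}0.png"); g=cv2.cvtColor(img,cv2.COLOR_BGR2HSV)[...,2]
    print(c,"table z",np.nanmedian(W[...,2][(abs(W[...,0]-.6)<.02)]).round(4))
    for n,(x,y) in T.items():
        d=np.hypot(W[...,0]-x,W[...,1]-y)<.16
        m=d&(W[...,2]>.008)&(W[...,2]<.03)&(g<95)   # dark step top
        P=W[m][:,:2]
        r=cv2.minAreaRect((P*1000).astype(np.float32))
        print(n,"step",m.sum(),np.round(r[0],1),np.round(r[1],1),round(r[2],1),"z",np.median(W[m][:,2]).round(4))
        for lo in (.045,):
            mm=(d&(W[...,2]>lo)).astype(np.uint8); k,l,st,ce=cv2.connectedComponentsWithStats(mm)
            for i in range(1,k):
                if st[i,4]>60:
                    Q=W[l==i]; zt=np.percentile(Q[:,2],80); Q=Q[abs(Q[:,2]-zt)<.008]
                    r=cv2.minAreaRect((Q[:,:2]*1000).astype(np.float32))
                    print("   top",zt.round(3),np.round(r[0],1),np.round(r[1],1),round(r[2],1),np.median(Q[:,:2],0).round(4),len(Q))
E
python3 b.py
```

```text
top table z 0.0005
empty step 916 [393.1 385.4] [96.1 77.3] 83.1 z 0.0196
squat step 375 [493.1 139.7] [ 94.7 145.1] 81.6 z 0.0196
   top 0.077 [546.8 134.7] [46.2 45.2] 72.6 [0.5458 0.1336] 266
   top 0.073 [457.2 147.6] [54.7 56.2] 1.0 [0.4568 0.1474] 346
tall step 566 [ 473.8 -120.3] [73.7 96.8] 13.0 z 0.0196
   top 0.058 [ 557.3 -102. ] [55.8 55.9] 75.9 [ 0.5565 -0.1013] 323
   top 0.111 [ 471.3 -119.5] [36.7 37.5] 0.9 [ 0.4713 -0.1195] 178
square step 474 [ 511.8 -366. ] [250.4  98.9] 12.5 z 0.0192
   top 0.095 [ 509.3 -362.5] [39.  37.7] 47.7 [ 0.5095 -0.3629] 184
   top 0.092 [ 425.4 -386.4] [46.2 46.2] 13.5 [ 0.4255 -0.3852] 313
scene table z -0.0007
empty step 993 [393.2 389.4] [99.2 82. ] 83.0 z 0.0178
squat step 533 [496.  142.4] [100.8 157.2] 79.2 z 0.018
   top 0.071 [456.3 148.7] [57.4 54.8] 82.0 [0.4573 0.15  ] 290
   top 0.076 [547.1 135.8] [46.7 47.8] 73.9 [0.5478 0.1367] 246
tall step 497 [ 511.5 -107.9] [158.6  99.8] 13.6 z 0.0178
   top 0.107 [ 470.5 -118.8] [40.7 35.8] 48.2 [ 0.473  -0.1159] 124
   top 0.056 [ 556.9 -100.6] [58.5 55. ] 65.4 [ 0.558  -0.0987] 241
square step 321 [ 456.2 -355.9] [132.3  98.5] 30.5 z 0.0178
   top 0.09 [ 465.2 -376. ] [132.6  46.4] 13.9 [ 0.4447 -0.3724] 255
```

```bash
python3 -m handwheel '[[1,0.31,-0.41,0,0,0,0],[1,0.61,-0.81,0,0,0,0],[1,0.61,-0.81,0,0,0,0],[1,0.61,-0.81,0,0,0,0]]' && python3 -m handwheel '[[1,0.31,-0.41,0,0,0,0],[1,0.61,-0.81,0,0,0,0],[1,0.61,-0.81,0,0,0,0],[1,0.61,-0.81,0,0,0,0]]' && python3 -m handwheel '[[1,0.31,-0.41,0,0,0,0],[1,0.60,-0.81,-0.1,0,0,0],[1,0.60,-0.81,-0.2,0,0,0],[1,0.60,-0.81,-0.2,0,0,0],[1,0.60,-0.81,-0.2,0,0,0]]'
cat > w.py <<'E'
from h import *
import sys
# look with the wrist camera: tops of raised things + step rectangles near the TCP
p=cam("wrist"); W=cloud(p); cv2.imwrite(f"pics/{sys.argv[1]}.png",p["color"])
s=bot.sense(); q=s["eef_rot"]; Rm=R.from_quat(np.roll(q,-1)).as_matrix()
print("t",round(s["t"],2),"tcp",np.round(s["position"],4),"close yaw",np.degrees(np.arctan2(Rm[1,1],Rm[0,1])).round(1),"tilt",np.degrees(np.arccos(-Rm[2,2])).round(2),"w",round(s["grip_width"],4),"F",np.round(s["ft_force"],1))
print("cam",p["T"][:3,3].round(3))
m=((W[...,2]>.04)&(W[...,2]<.13)&(p["z_map"]>.05)).astype(np.uint8); k,l,st,ce=cv2.connectedComponentsWithStats(m)
for i in range(1,k):
    if st[i,4]>300:
        Q=W[l==i]; h=np.histogram(Q[:,2],bins=np.arange(.04,.132,.004)); zt=np.median(Q[Q[:,2]>np.percentile(Q[:,2],60)][:,2]); Q=Q[abs(Q[:,2]-zt)<.005]
        r=cv2.minAreaRect((Q[:,:2]*1000).astype(np.float32)); print("top z",zt.round(4),np.round(r[0],1),np.round(r[1],1),round(r[2],1),"mean",(Q[:,:2].mean(0)*1000).round(1),len(Q),"px",ce[i].round())
for n in "jar_tall jar_square jar_squat tray_tall tray_square tray_squat tray_empty".split():
    for fn in ("find_in","tip_of"):
        for d in getattr(bot,fn)(p,n)[:1]:
            e=d.get("extent",d.get("at")); print(n,fn,round(d["score"],2),np.round(e).astype(int),ray(p,e,.004).round(3))
np.save(f"{sys.argv[1]}.npy",W)
E
python3 w.py w1
```

```text
t: 1.6
position: [0.3081, 0.4581, 0.2566]
eef_rot: [0.001, 0.145, 0.989, -0.0]
ft_force: [0.0, 0.2, -0.3]
grip_width: 0.0855
gripper_force: 0.0
t: 2.1
position: [0.4291, 0.2967, 0.2566]
eef_rot: [0.001, 0.145, 0.989, -0.0]
ft_force: [-0.4, 0.8, 0.5]
grip_width: 0.0855
gripper_force: 0.0
t: 2.72
position: [0.5468, 0.1377, 0.2155]
eef_rot: [-0.001, 0.143, 0.99, -0.0]
ft_force: [0.0, 1.0, 0.2]
grip_width: 0.0852
gripper_force: 0.0
t 2.77 tcp [0.5464 0.1393 0.216 ] close yaw 73.7 tilt 0.06 w 0.0852 F [0.1 0.4 0.1]
cam [0.484 0.157 0.333]
top z 0.0717 [455.5 146.2] [56.3 57. ] 73.6 mean [455.5 146.4] 5281 px [234.  64.]
top z 0.0765 [546.2 133.2] [45.9 45.8] 73.9 mean [545.3 133.4] 3307 px [252. 181.]
top z 0.0564 [562.8 -91. ] [30.6 57.5] 64.4 mean [560.9 -90.8] 1698 px [ 19. 260.]
jar_square find_in 0.77 [251 177  64  71] [0.554 0.129 0.004]
jar_square tip_of 0.95 [254 169] [0.547 0.134 0.004]
jar_squat find_in 0.91 [ 33 256  62  83] [ 0.57  -0.114  0.004]
jar_squat tip_of 0.9 [ 36 242] [ 0.557 -0.103  0.004]
tray_tall find_in 0.75 [ 34 254  64  84] [ 0.569 -0.111  0.004]
tray_squat find_in 0.64 [241 121 130 214] [0.499 0.135 0.004]
tray_squat tip_of 0.17 [441 254] [0.688 0.295 0.004]
tray_empty tip_of 0.79 [492  22] [0.481 0.371 0.004]
```

View pics/w1.png

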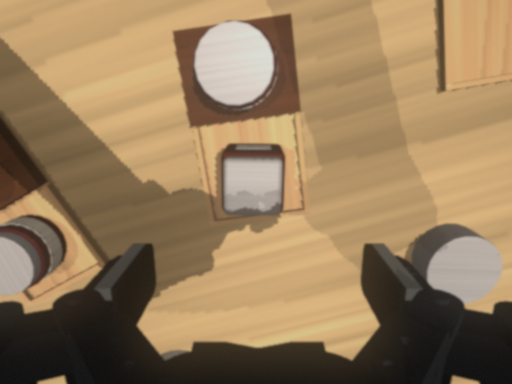

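The view shows the square jar at (252,181), its sides parallel to the jaws, and the squat display at (234,64). The jaws are already in line, so I shift −4 mm in y and descend.

```bash
python3 -m handwheel '[[1,0,-0.02,-0.2,0,0,0],[1,0,-0.02,-0.45,0,0,0],[1,0,-0.02,-0.65,0,0,0],[1,0,-0.02,-0.8,0,0,0],[1,0,-0.02,-0.86,0,0,0],[1,0,-0.02,-0.86,0,0,0]]' && python3 -m handwheel '[[0.3,0,0,0,0,0,0],[0.3,0,0,0,0,0,0],[0.3,0,0,0,0,0,0],[0.3,0,0,0,0,0,0],[0.3,0,0,0,0,0,0],[0.3,0,0,0,0,0,0]]'
```

```text
t: 4.22
position: [0.5466, 0.1337, 0.044]
eef_rot: [-0.0, 0.142, 0.99, -0.0]
ft_force: [0.4, 0.4, 0.3]
grip_width: 0.0851
gripper_force: 0.0
t: 4.97
position: [0.5476, 0.1339, 0.0458]
eef_rot: [0.001, 0.142, 0.99, 0.001]
ft_force: [-0.3, -0.9, 7.2]
grip_width: 0.0512
gripper_force: 63.9
```

```bash
python3 -m handwheel '[[0.3,0,0,0.1,0,0,0],[0.3,0,0,0.3,0,0,0],[0.3,0,0,0.5,0,0,0],[0.3,0,0,0.5,0,0,0]]' && python3 -m handwheel '[[0.3,-0.06,0.2,0,0,0,0],[0.3,-0.13,0.45,0,0,0,0],[0.3,-0.16,0.6,0,0,0,0],[0.3,-0.16,0.6,0,0,0,0]]' && python3 -m handwheel '[[0.3,-0.06,0.2,0,0,0,0],[0.3,-0.13,0.45,0,0,0,0],[0.3,-0.16,0.61,0,0,0,0],[0.3,-0.16,0.61,0,0,0,0],[0.3,-0.16,0.61,0,0,0,0]]'; python3 w.py w2
```

```text
t: 5.48
position: [0.5487, 0.1345, 0.1483]
eef_rot: [0.003, 0.142, 0.99, 0.002]
ft_force: [-0.1, -0.7, -3.3]
grip_width: 0.0512
gripper_force: 63.8
t: 5.98
position: [0.5124, 0.2571, 0.1432]
eef_rot: [-0.001, 0.139, 0.99, 0.0]
ft_force: [-1.0, 0.1, -3.5]
grip_width: 0.0514
gripper_force: 63.8
t: 6.6
position: [0.4829, 0.3738, 0.1435]
eef_rot: [-0.0, 0.143, 0.99, -0.001]
ft_force: [0.1, -0.8, -4.7]
grip_width: 0.0515
gripper_force: 64.0
t 6.65 tcp [0.4832 0.3735 0.1437] close yaw 73.5 tilt 0.12 w 0.0516 F [ 0.2 -0.3 -3.1]
cam [0.42  0.393 0.261]
top z 0.1261 [457.8 381.5] [49.6  2.3] 73.3 mean [457.3 381.4] 701 px [257. 193.]
jar_square find_in 0.9 [258 264 154 158] [0.546 0.356 0.004]
jar_square tip_of 0.77 [258 235] [0.522 0.363 0.004]
tray_tall find_in 0.21 [256 268 156 166] [0.549 0.353 0.004]
tray_tall tip_of 0.27 [260 234] [0.521 0.364 0.004]
tray_squat find_in 0.9 [ 33 271  64 188] [0.5   0.175 0.004]
tray_squat tip_of 0.68 [ 19 327] [0.546 0.139 0.004]
tray_empty find_in 0.76 [240 112 183 225] [0.426 0.377 0.004]
tray_empty tip_of 0.88 [258 181] [0.479 0.375 0.004]
```

View pics/w2.png

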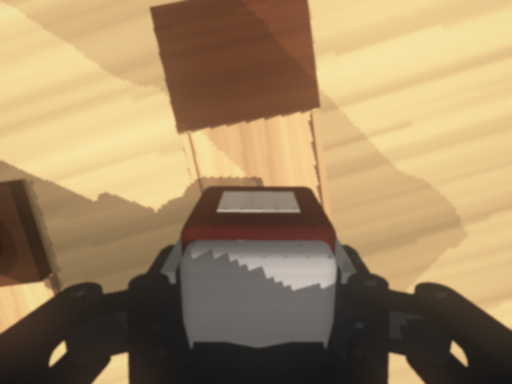

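The held square jar hangs upright over the empty pocket (step above it at (240,70)), well centred. Lowering slowly.

```bash
python3 -m handwheel '[[0.3,-0.01,0.01,-0.2,0,0,0],[0.3,-0.01,0.01,-0.38,0,0,0],[0.3,-0.01,0.01,-0.44,0,0,0],[0.3,-0.01,0.01,-0.46,0,0,0],[0.3,-0.01,0.01,-0.475,0,0,0],[0.3,-0.01,0.01,-0.485,0,0,0],[0.3,-0.01,0.01,-0.485,0,0,0]]'
```

```text
t: 8.22
position: [0.481, 0.3781, 0.0479]
eef_rot: [0.0, 0.142, 0.99, 0.0]
ft_force: [-0.1, 0.0, -2.8]
grip_width: 0.0513
gripper_force: 63.8
```

```bash
python3 -m handwheel '[[0.3,0,0,-0.01,0,0,0],[0.3,0,0,-0.015,0,0,0],[0.3,0,0,-0.015,0,0,0]]'
```

```text
t: 8.6
position: [0.481, 0.3781, 0.0458]
eef_rot: [0.0, 0.142, 0.99, 0.0]
ft_force: [-2.4, -2.1, 7.2]
grip_width: 0.0516
gripper_force: 65.4
```

```bash
python3 -m handwheel '[[1,0,0,0,0,0,0],[1,0,0,0,0,0,0],[1,0,0,0,0,0,0],[1,0,0,0.3,0,0,0],[1,0,0,0.6,0,0,0],[1,0,0,0.85,0,0,0],[1,0,0,0.85,0,0,0]]' && python3 -m handwheel '[[1,0.04,-0.25,0,0,0,0],[1,0.08,-0.55,0,0,0,0],[1,0.13,-0.8,0,0,0,0],[1,0.13,-0.8,0,0,0,0]]' && python3 -m handwheel '[[1,0.04,-0.25,0,0,0,0.08],[1,0.08,-0.55,0,0,0,0.16],[1,0.13,-0.8,0,0,0,0.247],[1,0.13,-0.8,0,0,0,0.247]]' && python3 -m handwheel '[[1,0.04,-0.25,0,0,0,0],[1,0.08,-0.55,0,0,0,0],[1,0.13,-0.79,0,0,0,0],[1,0.13,-0.79,0,0,0,0],[1,0.13,-0.79,0,0,0,0]]'; python3 w.py w3
```

```text
t: 9.48
position: [0.4828, 0.3794, 0.2191]
eef_rot: [0.003, 0.142, 0.99, 0.004]
ft_force: [-0.6, 0.7, -0.5]
grip_width: 0.0856
gripper_force: 0.0
t: 9.98
position: [0.5074, 0.2126, 0.2135]
eef_rot: [-0.0, 0.146, 0.989, -0.001]
ft_force: [0.0, -0.6, 0.6]
grip_width: 0.0855
gripper_force: 0.0
t: 10.48
position: [0.533, 0.0537, 0.2136]
eef_rot: [-0.0, -0.113, 0.994, -0.001]
ft_force: [-0.5, 0.4, 0.5]
grip_width: 0.0856
gripper_force: 0.0
t: 11.1
position: [0.5587, -0.0977, 0.2134]
eef_rot: [-0.001, -0.117, 0.993, 0.001]
ft_force: [1.1, 0.6, 0.1]
grip_width: 0.0853
gripper_force: 0.0
t 11.15 tcp [ 0.5587 -0.0973  0.2136] close yaw 103.5 tilt 0.1 w 0.0855 F [0.4 0.7 0.2]
cam [ 0.495 -0.113  0.331]
top z 0.1097 [ 471.7 -122.4] [39.  39.2] 49.1 mean [ 471.5 -122.4] 3543 px [251.  57.]
top z 0.0567 [ 557.2 -103.8] [57.  57.1] 54.2 mean [ 556.4 -104.1] 3753 px [250. 173.]
top z 0.0602 [ 671.1 -292. ] [89.9 16.8] 6.1 mean [ 674.1 -290.5] 1642 px [ 14. 251.]
jar_squat find_in 0.95 [250 172  71  79] [ 0.564 -0.103  0.004]
jar_squat tip_of 0.8 [253 167] [ 0.558 -0.102  0.004]
tray_tall find_in 0.7 [253 121 119 204] [ 0.516 -0.112  0.004]
tray_square find_in 0.63 [ 19  56  38 113] [ 0.51  -0.327  0.004]
tray_squat find_in 0.92 [465 165  95 209] [0.51  0.097 0.004]
tray_squat tip_of 0.93 [484 206] [0.543 0.131 0.004]
```

View pics/w3.png

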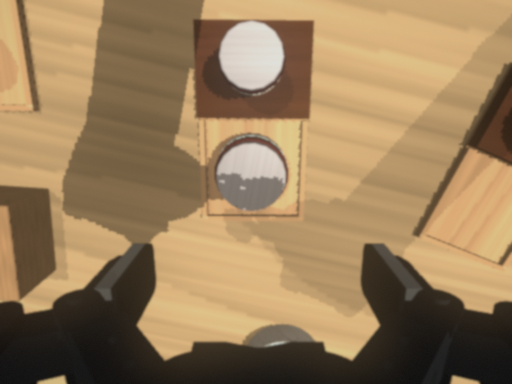

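The squat jar is centred at (250,173) in the tall tray, and the tall display is at (251,57) with the tray square to the jaws. I correct −5 mm in y, descend and grip.

```bash
python3 -m handwheel '[[1,-0.007,-0.025,-0.2,0,0,0],[1,-0.007,-0.025,-0.45,0,0,0],[1,-0.007,-0.025,-0.65,0,0,0],[1,-0.007,-0.025,-0.8,0,0,0],[1,-0.007,-0.025,-0.88,0,0,0],[1,-0.007,-0.025,-0.88,0,0,0]]' && python3 -m handwheel '[[0.5,0,0,0,0,0,0],[0.5,0,0,0,0,0,0],[0.5,0,0,0,0,0,0],[0.5,0,0,0,0,0,0],[0.5,0,0,0,0,0,0]]'
```

```text
t: 12.6
position: [0.5568, -0.1053, 0.0376]
eef_rot: [-0.001, -0.116, 0.993, 0.0]
ft_force: [-0.4, -0.5, 0.2]
grip_width: 0.0855
gripper_force: 0.0
t: 13.22
position: [0.5584, -0.1051, 0.0401]
eef_rot: [0.001, -0.116, 0.993, -0.0]
ft_force: [-1.0, 0.5, 7.0]
grip_width: 0.0628
gripper_force: 66.0
```

```bash
python3 -m handwheel '[[0.5,0,0,0.1,0,0,0],[0.5,0,0,0.3,0,0,0],[0.5,0,0,0.5,0,0,0],[0.5,0,0,0.5,0,0,0]]' && python3 -m handwheel '[[0.5,-0.01,0.2,0,0,0,-0.06],[0.5,-0.02,0.45,0,0,0,-0.12],[0.5,-0.025,0.6,0,0,0,-0.183],[0.5,-0.025,0.6,0,0,0,-0.183]]' && python3 -m handwheel '[[0.5,-0.01,0.2,0,0,0,0],[0.5,-0.02,0.45,0,0,0,0],[0.5,-0.025,0.59,0,0,0,0],[0.5,-0.025,0.59,0,0,0,0],[0.5,-0.025,0.59,0,0,0,0]]'
python3 w.py w4
cat > step.py <<'E'
from h import *
import sys
# dark step rectangle(s) in wrist clouds -> pocket middle
for n in sys.argv[1:]:
    W=np.load(n+".npy"); g=cv2.cvtColor(cv2.imread(f"pics/{n}.png"),cv2.COLOR_BGR2HSV)
    m=((W[...,2]>.012)&(W[...,2]<.026)&(g[...,2]<130)).astype(np.uint8); m=cv2.morphologyEx(m,cv2.MORPH_OPEN,np.ones((3,3)))
    k,l,st,ce=cv2.connectedComponentsWithStats(m)
    for i in range(1,k):
        if st[i,4]>400:
            Q=W[l==i]; r=cv2.minAreaRect((Q[:,:2]*1000).astype(np.float32)); a=np.radians(r[2])
            c=np.array(r[0]); best=min([a+j*np.pi/2 for j in range(-2,3)],key=lambda t:abs((t+np.pi)%(2*np.pi)-np.pi))
            print(n,"step",c.round(1),np.round(r[1],1),"yaw",np.degrees(best).round(1),"z",np.median(Q[:,2]).round(4),"pocket",(c+90*np.array([np.cos(best),np.sin(best)])).round(1),"px",ce[i].round())
E
python3 step.py w1 w2 w3 w4
```

```text
t: 13.72
position: [0.5596, -0.1057, 0.1426]
eef_rot: [0.004, -0.116, 0.993, -0.001]
ft_force: [0.7, -0.7, -2.9]
grip_width: 0.0625
gripper_force: 66.9
t: 14.22
position: [0.5512, 0.0184, 0.1374]
eef_rot: [-0.001, 0.073, 0.997, 0.0]
ft_force: [-0.0, -0.2, -2.1]
grip_width: 0.0622
gripper_force: 66.8
t: 14.85
position: [0.5471, 0.1309, 0.1379]
eef_rot: [-0.0, 0.076, 0.997, -0.001]
ft_force: [0.5, -1.0, -2.5]
grip_width: 0.0621
gripper_force: 66.9
t 14.9 tcp [0.5472 0.1306 0.138 ] close yaw 81.2 tilt 0.08 w 0.0624 F [ 1.  -0.2 -2.7]
cam [0.482 0.142 0.256]
top z 0.0717 [460.6 145.6] [57.3 48.2] 80.7 mean [458.2 145.9] 9867 px [260.  50.]
top z 0.1265 [521.5 135.2] [54.1 14.7] 81.0 mean [517.8 135.7] 614 px [257. 189.]
jar_squat find_in 0.58 [259 263 166 169] [0.609 0.123 0.004]
jar_squat tip_of 0.93 [259 238] [0.588 0.126 0.004]
tray_tall find_in 0.67 [ 30 242  58 124] [ 0.563 -0.054  0.004]
tray_squat find_in 0.92 [260 109 159 217] [0.49  0.142 0.004]
tray_squat tip_of 0.56 [261 187] [0.547 0.133 0.004]
w1 step [458.3 146.1] [99.5 79.5] yaw -8.7 z 0.0191 pocket [547.3 132.5] px [243. 
[... 374 characters left out ...]
  182.5] [32.7 80.3] yaw -12.5 z 0.0189 pocket [550.9 163.1] px [ 16. 241.]
w3 step [ 473.7 -122.4] [79.4 99.7] yaw 12.7 z 0.0192 pocket [ 561.5 -102.5] px [252.  74.]
w3 step [469.   99.6] [76.5 35.4] yaw 24.5 z 0.0189 pocket [550.9 137. ] px [498. 127.]
w3 step [ 664.2 -290.5] [95.8 34.3] yaw 31.6 z 0.0191 pocket [ 740.9 -243.3] px [ 37. 226.]
w3 step [730.3 -32.7] [14.1 60. ] yaw 19.0 z 0.0186 pocket [815.4  -3.3] px [278. 337.]
w4 step [423.5 112.1] [20.9 10.1] yaw -9.3 z 0.0191 pocket [512.3  97.6] px [196.   8.]
w4 step [434.4 189.3] [20.5  9.3] yaw -13.2 z 0.0191 pocket [522.  168.8] px [325.   6.]
w4 step [473.4 143.8] [97.6 42.3] yaw -9.7 z 0.0192 pocket [562.1 128.6] px [252.  89.]
```

View pics/w4.png

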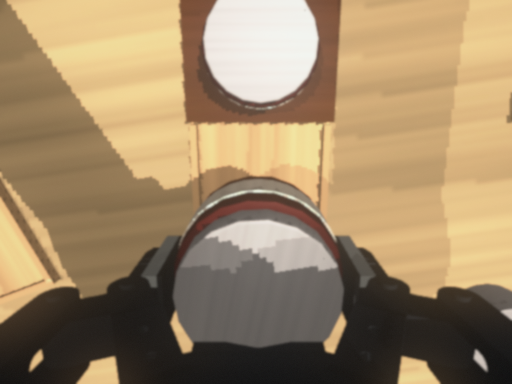

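The squat jar is held level over the squat tray (display at (260,50)). The pocket middle is about (547,133) mm, so I add +2 mm in y and lower.

```bash
python3 -m handwheel '[[0.5,0,0.01,-0.2,0,0,0],[0.5,0,0.01,-0.38,0,0,0],[0.5,0,0.01,-0.44,0,0,0],[0.5,0,0.01,-0.46,0,0,0],[0.5,0,0.01,-0.475,0,0,0],[0.5,0,0.01,-0.483,0,0,0],[0.5,0,0.01,-0.483,0,0,0]]'
```

```text
t: 16.48
position: [0.5476, 0.135, 0.0423]
eef_rot: [0.0, 0.075, 0.997, 0.0]
ft_force: [-0.1, 0.3, -3.2]
grip_width: 0.0629
gripper_force: 67.0
```

```bash
python3 -m handwheel '[[0.5,0,-0.004,-0.008,0,0,0],[0.5,0,-0.004,-0.013,0,0,0],[0.5,0,-0.004,-0.013,0,0,0]]'
```

```text
t: 16.85
position: [0.5475, 0.134, 0.0401]
eef_rot: [0.0, 0.075, 0.997, 0.0]
ft_force: [-2.8, -0.7, 6.4]
grip_width: 0.0625
gripper_force: 68.2
```

```bash
python3 -m handwheel '[[1,0,0,0,0,0,0],[1,0,0,0,0,0,0],[1,0,0,0,0,0,0],[1,0,0,0.3,0,0,0],[1,0,0,0.6,0,0,0],[1,0,0,0.87,0,0,0],[1,0,0,0.87,0,0,0],[1,0,0,0.87,0,0,0]]' && python3 w.py w5 && python3 step.py w5 && python3 -m handwheel '[[1,-0.02,-0.25,0,0,0,0],[1,-0.04,-0.55,0,0,0,0],[1,-0.064,-0.83,0,0,0,0],[1,-0.064,-0.83,0,0,0,0]]' && python3 -m handwheel '[[1,-0.02,-0.25,0,0,0,0.06],[1,-0.04,-0.55,0,0,0,0.12],[1,-0.064,-0.83,0,0,0,0.185],[1,-0.064,-0.83,0,0,0,0.185]]' && python3 -m handwheel '[[1,-0.02,-0.25,0,0,0,0],[1,-0.04,-0.55,0,0,0,0],[1,-0.064,-0.82,0,0,0,0],[1,-0.064,-0.82,0,0,0,0],[1,-0.064,-0.82,0,0,0,0]]'; python3 w.py w6; python3 step.py w6
```

```text
t: 17.85
position: [0.5467, 0.1341, 0.2126]
eef_rot: [-0.0, 0.075, 0.997, 0.0]
ft_force: [0.0, -0.7, -0.5]
grip_width: 0.0854
gripper_force: 0.0
t 17.9 tcp [0.5464 0.1339 0.2119] close yaw 81.4 tilt 0.12 w 0.0855 F [ 0.3 -0.6 -0.2]
cam [0.481 0.144 0.331]
top z 0.0717 [456.3 146.2] [56.9 57. ] 82.4 mean [455.6 146.2] 5439 px [255.  61.]
top z 0.0566 [546.3 134.2] [56.9 56.8] 82.7 mean [545.7 134.4] 3744 px [258. 177.]
jar_tall find_in 0.61 [163 351  27  22] [ 0.737 -0.002  0.004]
jar_square find_in 0.68 [499  51  24  68] [0.474 0.361 0.004]
jar_squat find_in 0.57 [258 177  69  83] [0.555 0.133 0.004]
jar_squat tip_of 0.98 [260 169] [0.548 0.136 0.004]
tray_tall find_in 0.87 [ 48 176  97 210] [ 0.524 -0.068  0.004]
tray_tall tip_of 0.89 [ 28 215] [ 0.559 -0.1    0.004]
tray_square tip_of 0.29 [262 167] [0.546 0.138 0.004]
tray_squat find_in 0.86 [255 119 121 202] [0.5   0.139 0.004]
tray_empty find_in 0.57 [481  59  59 117] [0.478 0.346 0.004]
w5 step [458.1 146. ] [99.9 78.7] yaw -8.6 z 0.0191 pocket [547.1 132.5] px [256.  74.]
w5 step [475.1 353.8] [ 8.7 49.7] yaw -8.1 z 0.0188 poc
[... 874 characters left out ...]
7 -326. ] [32.4 70. ] 9.5 mean [ 644.3 -327.6] 2221 px [257. 324.]
jar_tall find_in 0.56 [250 179  53  75] [ 0.522 -0.365  0.004]
jar_tall tip_of 0.6 [250 163] [ 0.507 -0.367  0.004]
tray_tall find_in 0.68 [472 232  78 168] [ 0.523 -0.132  0.004]
tray_tall tip_of 0.58 [484 270] [ 0.559 -0.104  0.004]
tray_square find_in 0.96 [246 120 120 207] [ 0.468 -0.38   0.004]
tray_empty tip_of 0.48 [481 269] [ 0.559 -0.107  0.004]
w6 step [ 427.7 -388.7] [ 79.9 100.2] yaw 12.9 z 0.0191 pocket [ 515.4 -368.6] px [250.  79.]
w6 step [ 478.4 -143.7] [80.1 58.1] yaw 13.0 z 0.0192 pocket [ 566.1 -123.5] px [480. 192.]
w6 step [ 632.  -328.7] [ 2.4 68.6] yaw 9.2 z 0.0191 pocket [ 720.8 -314.3] px [258. 293.]
```

View pics/w6.png

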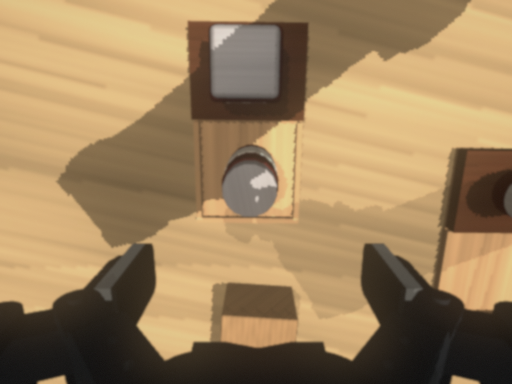

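The tall jar is at (249,183) in the square tray, with the square display at (245,63). The squat jar went in within about 2 mm. Grasping the tall jar now.

```bash
python3 -m handwheel '[[1,-0.003,-0.01,-0.2,0,0,0],[1,-0.003,-0.01,-0.45,0,0,0],[1,-0.003,-0.01,-0.65,0,0,0],[1,-0.003,-0.01,-0.73,0,0,0],[1,-0.003,-0.01,-0.755,0,0,0],[1,-0.003,-0.01,-0.755,0,0,0]]' && python3 -m handwheel '[[0.2,0,0,0,0,0,0],[0.2,0,0,0,0,0,0],[0.2,0,0,0,0,0,0],[0.2,0,0,0,0,0,0],[0.2,0,0,0,0,0,0],[0.2,0,0,0,0,0,0]]'
```

```text
t: 21.72
position: [0.509, -0.3646, 0.0632]
eef_rot: [0.001, -0.118, 0.993, -0.001]
ft_force: [0.7, -0.1, 0.3]
grip_width: 0.0855
gripper_force: 0.0
t: 22.48
position: [0.5089, -0.3646, 0.0634]
eef_rot: [0.001, -0.118, 0.993, -0.001]
ft_force: [-0.4, -0.4, 6.6]
grip_width: 0.0428
gripper_force: 60.5
```

```bash
python3 -m handwheel '[[0.2,0,0,0.1,0,0,0],[0.2,0,0,0.3,0,0,0],[0.2,0,0,0.5,0,0,0],[0.2,0,0,0.5,0,0,0]]' && python3 -m handwheel '[[0.2,0.05,0.2,0,0,0,0],[0.2,0.09,0.45,0,0,0,0],[0.2,0.13,0.66,0,0,0,0],[0.2,0.13,0.66,0,0,0,0]]' && python3 -m handwheel '[[0.2,0.05,0.2,0,0,0,0],[0.2,0.09,0.45,0,0,0,0],[0.2,0.13,0.66,0,0,0,0],[0.2,0.13,0.66,0,0,0,0],[0.2,0.13,0.66,0,0,0,0],[0.2,0.13,0.66,0,0,0,0]]'; python3 w.py w7; python3 step.py w7
```

```text
t: 22.98
position: [0.5099, -0.3653, 0.1664]
eef_rot: [0.003, -0.118, 0.993, -0.002]
ft_force: [0.0, -0.7, -1.6]
grip_width: 0.043
gripper_force: 61.4
t: 23.48
position: [0.5348, -0.2267, 0.1611]
eef_rot: [-0.001, -0.122, 0.993, 0.002]
ft_force: [-0.3, -0.6, -2.5]
grip_width: 0.043
gripper_force: 61.6
t: 24.22
position: [0.5597, -0.1021, 0.162]
eef_rot: [-0.0, -0.117, 0.993, -0.0]
ft_force: [0.5, -0.3, -1.3]
grip_width: 0.0429
gripper_force: 61.7
t 24.27 tcp [ 0.5598 -0.1019  0.162 ] close yaw 103.4 tilt 0.04 w 0.0429 F [-0.8  0.2 -1.2]
cam [ 0.496 -0.117  0.28 ]
top z 0.1097 [ 472.6 -122.2] [37.6 39.4] 12.2 mean [ 471.7 -122.4] 6024 px [258.  45.]
top z 0.1265 [ 543.7 -106.3] [12.4 39.6] 15.2 mean [ 540.8 -106.8] 319 px [257. 197.]
jar_tall find_in 0.56 [257 265 132 160] [ 0.634 -0.085  0.004]
jar_squat find_in 0.64 [503 233  14  57] [0.556 0.113 0.004]
tray_tall find_in 0.93 [259 117 144 234] [ 0.51  -0.113  0.004]
tray_tall tip_of 0.95 [260 179] [ 0.558 -0.101  0.004]
tray_squat find_in 0.64 [478 215  62 138] [0.546 0.086 0.004]
w7 step [ 477.9 -159.2] [74.  50.2] yaw 31.8 z 0.0192 pocket [ 554.4 -111.9] px [207.  55.]
w7 step [ 668.9 -286.8] [88.3  7.6] yaw 12.8 z 0.019 pocket [ 756.6 -266.8] px [ 10. 256.]
```

View pics/w7.png

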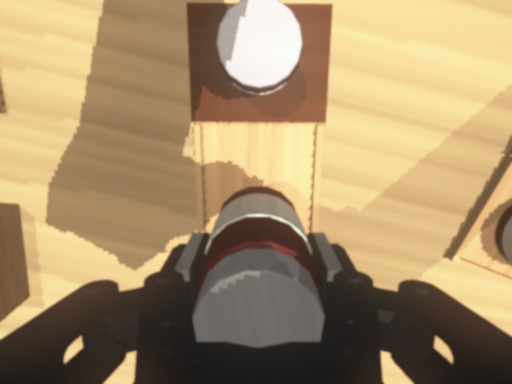

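The tall jar hangs upright, centred on the tall tray's pocket (edges at columns 203 and 316, display at (258,45)). Lowering.

```bash
python3 -m handwheel '[[0.2,0,0,-0.2,0,0,0],[0.2,0,0,-0.38,0,0,0],[0.2,0,0,-0.44,0,0,0],[0.2,0,0,-0.46,0,0,0],[0.2,0,0,-0.475,0,0,0],[0.2,0,0,-0.483,0,0,0],[0.2,0,0,-0.483,0,0,0]]' && python3 -m handwheel '[[0.2,0,0,-0.006,0,0,0],[0.2,0,0,-0.01,0,0,0],[0.2,0,0,-0.01,0,0,0]]'
```

```text
t: 25.85
position: [0.5606, -0.1, 0.0661]
eef_rot: [0.001, -0.118, 0.993, -0.0]
ft_force: [1.3, -0.0, -1.6]
grip_width: 0.0428
gripper_force: 61.6
t: 26.22
position: [0.5602, -0.1, 0.0635]
eef_rot: [-0.0, -0.118, 0.993, 0.0]
ft_force: [0.9, -0.2, -2.4]
grip_width: 0.0427
gripper_force: 61.6
```

```bash
python3 -m handwheel '[[0.2,0,0,-0.006,0,0,0],[0.2,0,0,-0.01,0,0,0],[0.2,0,0,-0.01,0,0,0]]'
```

```text
t: 26.6
position: [0.5604, -0.1001, 0.0633]
eef_rot: [0.0, -0.118, 0.993, 0.001]
ft_force: [-4.9, 1.4, 14.5]
grip_width: 0.0428
gripper_force: 63.2
```

```bash
python3 -m handwheel '[[1,0,0,0,0,0,0],[1,0,0,0,0,0,0],[1,0,0,0,0,0,0],[1,0,0,0.1,0,0,0],[1,0,0,0.35,0,0,0],[1,0,0,0.6,0,0,0],[1,0,0,0.77,0,0,0],[1,0,0,0.77,0,0,0]]' && python3 w.py w8 && python3 -m handwheel '[[1,-0.04,0.25,0,0,0,0],[1,-0.09,0.55,0,0,0,0],[1,-0.132,0.8,0,0,0,0],[1,-0.132,0.8,0,0,0,0]]' && python3 -m handwheel '[[1,-0.04,0.25,0,0,0,-0.08],[1,-0.09,0.55,0,0,0,-0.16],[1,-0.132,0.8,0,0,0,-0.248],[1,-0.132,0.8,0,0,0,-0.248]]' && python3 -m handwheel '[[1,-0.04,0.25,0,0,0,0],[1,-0.09,0.55,0,0,0,0],[1,-0.132,0.78,0,0,0,0],[1,-0.132,0.78,0,0,0,0],[1,-0.132,0.78,0,0,0,0],[1,-0.132,0.78,0,0,0,0]]'; python3 w.py w9
```

```text
t: 27.6
position: [0.5621, -0.1004, 0.2198]
eef_rot: [0.004, -0.118, 0.993, -0.0]
ft_force: [0.2, 0.3, -0.7]
grip_width: 0.0853
gripper_force: 0.0
t 27.65 tcp [ 0.561  -0.1001  0.2178] close yaw 103.6 tilt 0.22 w 0.0855 F [ 0.   0.6 -0.6]
cam [ 0.497 -0.116  0.337]
top z 0.1097 [ 471.7 -122.4] [39. 39.] 46.9 mean [ 471.5 -122.5] 3397 px [257.  52.]
top z 0.0946 [560.2 -99.9] [39.4 38.8] 59.0 mean [ 559.6 -100.3] 2230 px [259. 179.]
top z 0.0563 [554.  115.6] [53.4 19.4] 21.6 mean [552.7 115.5] 1018 px [497. 218.]
top z 0.0604 [ 671.6 -295.3] [90.8 25.3] 4.7 mean [ 672.6 -294.9] 2443 px [ 18. 242.]
jar_tall find_in 0.86 [259 176  54  72] [ 0.573 -0.096  0.004]
jar_tall tip_of 0.62 [259 164] [ 0.561 -0.1    0.004]
jar_squat find_in 0.2 [ 23  53  46 105] [ 0.512 -0.331  0.004]
jar_squat tip_of 0.95 [491 203] [0.545 0.138 0.004]
tray_tall find_in 0.82 [258 116 123 201] [ 0.516 -0.112  0.004]
tray_square find_in 0.89 [ 23  54  46 107] [ 0.512 -0.331  0.004]
tray_square tip_of 0.34 [260 164] [ 0.56  -0.099  0.004]
tray_squat find_in 0.96 [464 161  94 204] [0.511 0.095 0.004]
t: 28.85
posit
[... 488 characters left out ...]
[-0.3 -0.7  0.1]
cam [0.419 0.393 0.333]
top z 0.0765 [479.8 378.6] [45.8 45.1] 73.9 mean [479.1 378.7] 3318 px [262. 175.]
top z 0.0706 [465.1 165.5] [16.8 52.2] 63.9 mean [463.4 166.6] 901 px [ 18. 221.]
top z 0.0563 [530.9 140.6] [42.2 28.5] 42.7 mean [530.2 143.5] 904 px [ 34. 293.]
jar_square find_in 0.86 [262 173  62  73] [0.489 0.376 0.004]
jar_square tip_of 0.9 [262 165] [0.481 0.379 0.004]
jar_squat find_in 0.68 [ 44 287  78  52] [0.543 0.118 0.004]
jar_squat tip_of 0.84 [ 61 285] [0.546 0.135 0.004]
tray_square find_in 0.61 [ 44 285  77  54] [0.541 0.119 0.004]
tray_squat find_in 0.72 [ 51 226 102 126] [0.481 0.155 0.004]
tray_empty find_in 0.8 [247 115 141 216] [0.432 0.378 0.004]
```

View pics/w9.png

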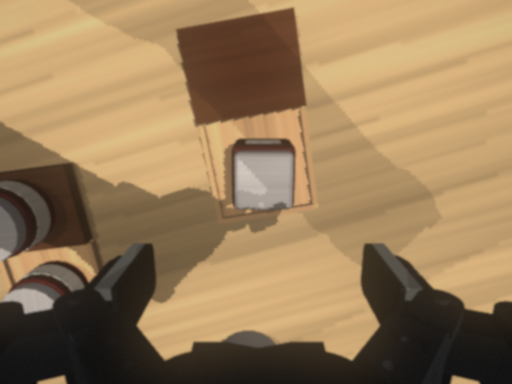

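The tall jar stands within 2 mm of its pocket's middle. The square jar is at (262,175), upright and in line with the jaws, so I grasp it.

```bash
python3 -m handwheel '[[1,-0.007,0.018,-0.2,0,0,0],[1,-0.007,0.018,-0.45,0,0,0],[1,-0.007,0.018,-0.65,0,0,0],[1,-0.007,0.018,-0.8,0,0,0],[1,-0.007,0.018,-0.86,0,0,0],[1,-0.007,0.018,-0.86,0,0,0]]' && python3 -m handwheel '[[0.3,0,0,0,0,0,0],[0.3,0,0,0,0,0,0],[0.3,0,0,0,0,0,0],[0.3,0,0,0,0,0,0],[0.3,0,0,0,0,0,0],[0.3,0,0,0,0,0,0]]'
```

```text
t: 31.6
position: [0.4796, 0.3795, 0.0432]
eef_rot: [-0.0, 0.141, 0.99, -0.0]
ft_force: [-0.2, -0.3, 0.1]
grip_width: 0.0854
gripper_force: 0.0
t: 32.35
position: [0.4804, 0.3801, 0.045]
eef_rot: [0.001, 0.141, 0.99, 0.001]
ft_force: [-1.1, -1.3, 6.5]
grip_width: 0.0517
gripper_force: 64.2
```

```bash
python3 -m handwheel '[[0.3,0,0,0.1,0,0,0],[0.3,0,0,0.35,0,0,0],[0.3,0,0,0.6,0,0,0],[0.3,0,0,0.85,0,0,0],[0.3,0,0,0.85,0,0,0]]' && python3 -m handwheel '[[0.3,0.01,-0.2,0,0,0,0],[0.3,0.02,-0.45,0,0,0,0],[0.3,0.03,-0.7,0,0,0,0],[0.3,0.044,-0.93,0,0,0,0]]' && python3 -m handwheel '[[0.3,0.01,-0.25,0,0,0,0.08],[0.3,0.02,-0.5,0,0,0,0.16],[0.3,0.03,-0.75,0,0,0,0.248],[0.3,0.044,-0.93,0,0,0,0.248]]' && python3 -m handwheel '[[0.3,0.01,-0.25,0,0,0,0],[0.3,0.02,-0.5,0,0,0,0],[0.3,0.03,-0.75,0,0,0,0],[0.3,0.044,-0.93,0,0,0,0]]' && python3 -m handwheel '[[0.3,0.01,-0.25,0,0,0,0],[0.3,0.02,-0.5,0,0,0,0],[0.3,0.03,-0.75,0,0,0,0],[0.3,0.044,-0.93,0,0,0,0],[0.3,0.044,-0.93,0,0,0,0],[0.3,0.044,-0.93,0,0,0,0]]'; python3 w.py w10;python3 step.py w10
```

```text
t: 32.98
position: [0.4816, 0.381, 0.219]
eef_rot: [0.003, 0.141, 0.99, 0.004]
ft_force: [-0.0, 0.3, -4.0]
grip_width: 0.0512
gripper_force: 64.1
t: 33.48
position: [0.4873, 0.1914, 0.2126]
eef_rot: [-0.001, 0.141, 0.99, -0.001]
ft_force: [0.2, 0.1, -3.4]
grip_width: 0.0515
gripper_force: 64.0
t: 33.98
position: [0.4959, 0.0052, 0.2128]
eef_rot: [-0.001, -0.118, 0.993, 0.0]
ft_force: [-0.0, 0.9, -3.3]
grip_width: 0.0513
gripper_force: 64.0
t: 34.48
position: [0.5046, -0.1805, 0.2127]
eef_rot: [-0.001, -0.117, 0.993, 0.0]
ft_force: [0.0, -0.1, -2.9]
grip_width: 0.0514
gripper_force: 64.0
t: 35.22
position: [0.5143, -0.3631, 0.2123]
eef_rot: [-0.001, -0.118, 0.993, 0.001]
ft_force: [-0.4, 0.9, -3.8]
grip_width: 0.051
gripper_force: 64.2
t 35.27 tcp [ 0.5147 -0.3626  0.2126] close yaw 103.6 tilt 0.15 w 0.0514 F [ 0.2  0.9 -3.7]
cam [ 0.45  -0.378  0.33 ]
top z 0.0916 [ 425.6 -389.2] [45.9 46. ] 13.5 mean [ 425.5 -389.2] 5111 px [250.  57.]
top z 0.0572 [ 567.4 -118. ] [34.7  9.2] 21.9 mean [ 564.8 -120.2] 240 px [504. 289.]
jar_tall find_in 0.71 [493 282  39  60] [ 0.575 -0.092  0.004]
jar_tall tip_of 0.83 [490 269] [ 0.561 -0.101  0.004]
jar_square find_in 0.82 [258 266 156 162] [ 0.615 -0.338  0.004]
jar_square tip_of 0.56 [259 237] [ 0.583 -0.344  0.004]
tray_tall find_in 0.61 [475 230  72 174] [ 0.525 -0.133  0.004]
tray_tall tip_of 0.83 [488 268] [ 0.561 -0.104  0.004]
tray_square find_in 0.84 [252 106 122 186] [ 0.459 -0.381  0.004]
tray_square tip_of 0.95 [252 170] [ 0.517 -0.367  0.004]
tray_empty find_in 0.39 [251 107 122 181] [ 0.459 -0.382  0.004]
w10 step [ 427.7 -388.3] [79.6 99.4] yaw 12.8 z 0.0192 pocket [ 515.4 -368.4] px [263.  81.]
w10 step [ 479.  -147.5] [80.6 52.4] yaw 15.0 z 0.0192 pocket [ 565.9 -124.1] px [483. 199.]
w10 step [ 554.9 -114.6] [15.1 40.8] yaw -22.0 z 0.0187 pocket [ 638.4 -148.3] px [487. 266.]
```

View pics/w10.png

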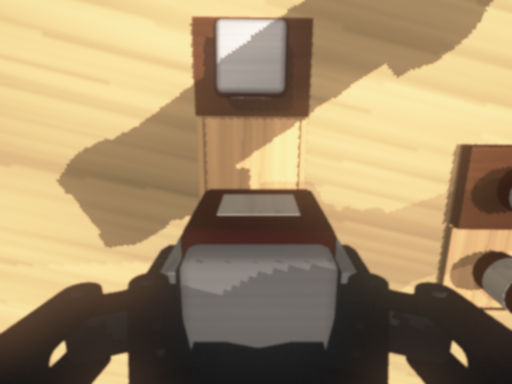

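The square jar is held level over the square tray (pocket edges at columns 205 and 300, display at (250,57)). I correct −3 mm in y and lower.

```bash
python3 -m handwheel '[[0.3,0,-0.015,-0.25,0,0,0],[0.3,0,-0.015,-0.5,0,0,0],[0.3,0,-0.015,-0.7,0,0,0],[0.3,0,-0.015,-0.78,0,0,0],[0.3,0,-0.015,-0.81,0,0,0],[0.3,0,-0.015,-0.825,0,0,0],[0.3,0,-0.015,-0.832,0,0,0],[0.3,0,-0.015,-0.832,0,0,0]]' && python3 -m handwheel '[[0.3,0,0,-0.005,0,0,0],[0.3,0,0,-0.008,0,0,0],[0.3,0,0,-0.008,0,0,0]]'
```

```text
t: 36.98
position: [0.5154, -0.3677, 0.048]
eef_rot: [0.001, -0.118, 0.993, -0.0]
ft_force: [0.6, -1.0, -2.6]
grip_width: 0.0511
gripper_force: 64.2
t: 37.35
position: [0.5148, -0.3674, 0.0455]
eef_rot: [-0.0, -0.118, 0.993, 0.0]
ft_force: [-0.1, 0.5, -3.1]
grip_width: 0.0509
gripper_force: 64.2
```

```bash
python3 -m handwheel '[[0.3,0,0,-0.005,0,0,0],[0.3,0,0,-0.008,0,0,0],[0.3,0,0,-0.008,0,0,0]]'
```

```text
t: 37.72
position: [0.5149, -0.3675, 0.0451]
eef_rot: [0.0, -0.118, 0.993, 0.0]
ft_force: [-2.7, 1.6, 6.2]
grip_width: 0.0511
gripper_force: 65.6
```

```bash
python3 -m handwheel '[[1,0,0,0,0,0,0],[1,0,0,0,0,0,0],[1,0,0,0,0,0,0],[1,0,0,0.1,0,0,0],[1,0,0,0.35,0,0,0],[1,0,0,0.6,0,0,0],[1,0,0,0.87,0,0,0],[1,0,0,0.87,0,0,0]]' && python3 w.py w11 && python3 step.py w11 && python3 - <<'E'
from h import *
p=cam("scene"); cv2.imwrite("pics/end.png",cv2.resize(p["color"][30:330,140:470],None,fx=1.9,fy=1.9))
W=cloud(p)
for n in "jar_tall jar_square jar_squat label_roll carton steel_tin".split():
    for d in bot.find_in(p,n)[:2]: e=d["extent"]; print(n,round(d["score"],2),W[int(e[1]),int(e[0])].round(3))
E
```

```text
t: 38.72
position: [0.5169, -0.3695, 0.2244]
eef_rot: [0.004, -0.118, 0.993, -0.003]
ft_force: [0.1, 0.1, 0.5]
grip_width: 0.0854
gripper_force: 0.0
t 38.77 tcp [ 0.5158 -0.3682  0.2214] close yaw 103.5 tilt 0.34 w 0.0851 F [ 0.5  0.2 -1.3]
cam [ 0.452 -0.384  0.342]
top z 0.0916 [ 425.7 -389.2] [46.1 45.9] 12.8 mean [ 425.5 -389.3] 4700 px [262.  55.]
top z 0.0765 [ 515.  -367.4] [44.9 46. ] 13.5 mean [ 514.3 -367.5] 3118 px [262. 174.]
top z 0.0557 [ 565.7 -119.1] [31.   6.4] 15.9 mean [ 564.8 -120.4] 211 px [504. 281.]
top z 0.0606 [ 655.8 -324.4] [50.4 70.1] 9.4 mean [ 652.3 -326.6] 3132 px [270. 318.]
jar_tall find_in 0.76 [493 269  36  57] [ 0.569 -0.097  0.004]
jar_tall tip_of 0.59 [494 260] [ 0.559 -0.1    0.004]
jar_square find_in 0.88 [261 172  61  72] [ 0.524 -0.365  0.004]
jar_square tip_of 0.85 [265 164] [ 0.516 -0.364  0.004]
tray_tall find_in 0.8 [475 222  72 169] [ 0.524 -0.137  0.004]
tray_tall tip_of 0.91 [491 260] [ 0.56  -0.103  0.004]
tray_square find_in 0.73 [261 114 118 204] [ 0.47  -0.379  0.004]
w11 step [ 427.5 -388.8] [ 80.2 100.3] yaw 12.9 z 0.0192 pocket [ 515.3 -368.7] px [263.  72.]
w11 step [ 478.9 -147.8] [79.8 50.9] yaw 14.0 z 0.0192 pocket [ 566.2 -126. ] px [486. 183.]
w11 step [ 631.9 -328.7] [ 2.2 68.2] yaw 9.2 z 0.0191 pocket [ 720.7 -314.3] px [271. 281.]
jar_tall 0.69 [ 0.567 -0.082  0.078]
jar_square 0.55 [ 0.529 -0.342  0.063]
jar_squat 0.97 [0.566 0.152 0.058]
label_roll 0.75 [ 0.753 -0.031 -0.005]
carton 0.89 [ 0.692 -0.293  0.058]
steel_tin 0.68 [0.7   0.309 0.033]
steel_tin 0.26 [0.561 0.151 0.057]
```

View pics/end.png

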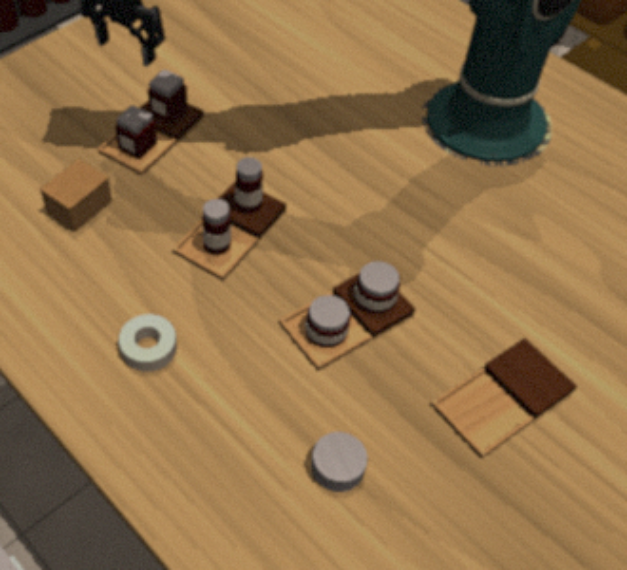

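The picture shows the square (135,133), tall (217,227) and squat (328,320) jars upright beside their matching displays. The fourth tray is empty and the bystanders are where they were.

```bash
python3 -c "
from cell import bot
print(bot.finish_job())"
```

```text
the job is handed in; nothing more can be done
None
```

The job is handed in: all three jars stand upright in the trays with their matching display jars, each measured within about 3 mm of the pocket middle, the spare tray is empty again and the bystanders look unmoved; the hand-in returned no verdict.

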